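# Park the index plunger and run the sled to its stop

### The job

Unlock the sled that carries the small cylinder head: pull the T-knob of the sprung index plunger straight up, turn it counter-clockwise (seen from above) and let it down into its rest notch so that it stays retracted by itself. Then slide the sled by its red post until its bumper rests against the yellow end stop, and leave it there. Work gently: do not heave the plunger hard against the end of its pull or turn or force it down on the rim, do not ram the end stop, and leave the other things on the bench standing where they are.

Things in the scene. Friction and masses are not known exactly. Their poses are not given: they have to be found in the camera images.
- base: Fixed steel base plate of the fixture, 200 (x) x 340 (y) x 16 mm high; origin under its centre on the bench, z up. The sled runs along its +y. Its blue bracket (44 mm wide in y, top 62 mm high, from x = +25 to +97 mm) carries the plunger, whose vertical axis is at x = +45, y = -60 mm.
- collar: Brass nut on the bracket, 44 mm across, top 64 mm above the bench; origin on the plunger axis at the bracket's top, axes as the base's. In it the slotted sleeve around the plunger's neck is screwed to a different height each time (0 to 14 mm, not measured): counter-clockwise from its slot a plain steel rim (84 to 98 mm above the bench), the yellow rest notch, a tall dark horn (91 to 105 mm).
- knob: The plunger's black T-knob: a bar 46 (its own x) x 13 (its own y) x 24 mm high, yellow mark at one end, on an 11 mm neck. Origin on the plunger axis, 119 mm below the bar. Down, its tip stands 12 mm deep in the sled and locks it. Its cross pin clears the rim 17 to 31 mm up, depending on the sleeve; a hard stop ends the pull 1.8 mm above that. A spring pushes it down: 6 N, 10 N at full lift.
- knob_grip (a point): On the plunger axis inside the T-bar, 14 mm above its underside and 10 mm below its top (133 mm above the bench when the plunger is down, 147 to 161 mm in the rest notch): the height to grip, across the bar's 13 mm. Axes as the knob's; at the start its x (the bar's long way) points nearly along the base's x.
- turn (a joint): Turn of the plunger about the vertical, rad, positive counter-clockwise from above: near 0 at the start (0.12 play either way while the cross pin is down in its slot; a wall bars the other direction even when lifted). The rest notch spans 1.18 to 1.42; beyond it a tall horn is a hard stop. In the notch the pin is held 3 mm deep; let go anywhere else, the plunger springs back.
- sled (a joint): Slide of the sled along the base's +y, m: 0 where it is locked (1.5 mm play). It needs 3 to 4 N to slide and stays where it is left.
- carriage: The sled: aluminium plate 170 (x) x 120 (y) x 20 mm with its top face 40 mm above the bench; axes as the base's; origin under the plate, at the middle of its y. It carries a fixed grey cylinder head, 64 x 100 mm, top 85 mm above the bench, and the red post. On its +y side sits a black rubber bumper, 18 mm across and 8 mm long.
- post_grip (a point): In the sled's red upright plastic grip post, 22 (x) x 16 (y) mm, on the sled's front edge; 13 mm below the post's top, 92 mm above the bench: where to grip it, across its 16 mm (y). Axes as the base's. The grey head begins 17 mm behind the post's back face.
- bumper_face (a point): Centre of the bumper's outer (+y) face.
- stop: Yellow end stop block clamped on the base plate, 60 (x) x 30 (y) x 40 mm high with a clamp screw on top (total 52 mm); axes as the base's; origin at the lower edge of the face that looks to the sled (-y).
- stop_face (a point): On the stop's face that looks to the sled, at the bumper's height. Its y axis points from the sled into the stop.
- piston_a: Bystander: piston 80 mm across, standing on its crown with its rod upright, 176 mm high; origin under its centre.
- piston_b: Bystander: a second such piston and rod.
- valve_a: Bystander: dark engine valve standing on its 38 mm head, 105 mm high, on the fixture's base plate; origin under its centre.
- valve_b: Bystander: copper-coloured valve, same size, standing on the bench behind the fixture.
- wood_block: Bystander: wooden block, 55 x 150 x 45 mm high; origin under its centre.
- oil_can: Bystander: orange oil can, 64 mm across, 128 mm high with its spout; origin under its centre.
- work_light: Bystander: black work light, 36 x 170 x 22 mm, lying before the fixture; origin under its centre.

How it is judged:
On the way, in this order (a step that is already met when the one before it is completed fails the run):
1. the plunger is parked: raised, turned into its rest notch and let go (z of knob_grip in the frame of base above 0.1455 m and value of joint turn above 1.1 rad and contact force between the fingers and knob below 0.1 N), for 0.3 s.
2. the sled's bumper rests against the end stop (y of bumper_face in the frame of stop_face above -0.0015 m and z of knob_grip in the frame of base above 0.1455 m and value of joint turn above 1.1 rad), for 0.2 s.
At the end, for the whole second after the job is handed in: The plunger stays by itself in its rest notch (raised by at least 12.5 mm, turned by more than 1.1 rad, not held), and the released sled stands still with its bumper within 1.5 mm of the end stop's face (all of step 2 and contact force between the fingers and knob below 0.1 N and velocity of joint sled between -0.005 and 0.005 m/s); the robot touches nothing.
It fails at once if the plunger is forced against its collar (upper stop, rim, horn or slot) with more than 22 N (contact force between knob and collar above 22 N).
It fails at once if the bumper is pressed against the end stop with more than 20 N (contact force between carriage and stop above 20 N).
It fails at once if a bystander is moved by more than 15 mm or tipped (distance of any of piston_a, piston_b, valve_a, valve_b, wood_block, oil_can, work_light from where it was at the start of the episode above 0.015 m or angle between any of piston_a, piston_b, valve_a, valve_b, wood_block, oil_can, work_light's own z axis and vertical above 0.3 rad).
It also fails if it takes over 72 s, if anything falls off the work surface, if the arm or the gripper's body presses on something with over 40 N, if the wrist force passes 120 N, or if a joint passes its speed limit or range.

### The arm

A 6-joint arm with a two-finger parallel gripper is mounted at the origin on the work surface. World frame = base frame: x ahead of the robot, y to its left, z up, the work surface at z = 0. Lengths are in m, angles in rad, forces in N, time in s.
With the tool pointing down it reaches from about 0.35 to 0.925 m from the base axis. Payload 6.4 kg.
Tool frame: the origin (TCP) lies between the finger pads; the fingertips stand r.tip_extent ahead of it and the grasp point (between the pads) lies 2 mm behind it (r.tip_extent is the distance from the TCP to the fingertips, in m); z points along the fingers, y is the direction in which the jaws open and shut (so a half turn about z gives the same grasp; the last joint's range is limited). The gripper opens to 85 mm and grips with 20 to 120 N. Pads are 22 mm wide; open, the fingers measure 114 mm over their backs; the gripper's body (76 mm by 85 mm) begins 54 mm behind the grasp point. The pads swing forward as they close: fully open they stand 13 mm farther back than shut.
Start: joints at [1.109, 0.245, 1.558, -0, 1.339, -0.174], TCP at [0.184, 0.623, 0.22] pointing down, gripper open.
Joint ranges: [-3.13, 3.13], [-1.02, 2.26], [0.13, 2.54], [-0.95, 4.09], [0.21, 2.88], [-2.74, 2.74]. Speed limits (rad/s): [2.57, 2.57, 3.14, 3.14, 3.14, 3.14].

### API

Orientations are given as [roll, pitch, yaw] about the fixed x, y, z axes, in that order (R = Rz(yaw) Ry(pitch) Rx(roll)).
In Python, from station import r, claw, planner, grab_frame, get_time, get_joints, get_qd, get_effort, get_ee_pos, get_eef_rot, get_contact_force, get_wrist_torque, get_grip_width gives the robot as it stands. Calls block until the motion is done:
- r.move_pose(position, orientation): joint-space move of the TCP to a pose.
- r.move_linear(position, speed=0.15, ori=None): straight line of the TCP; ori=None keeps the orientation; speed is the mean speed in m/s.
- r.move_j(angles): joint-space move.
- claw.set_gripper(opening, force=None): opening from 0.0 (shut) to 1.0 (fully open); force is the grip in N (None keeps the last); returns when the fingers have stopped.
- r.pause(seconds).
- planner.inverse_kinematics(position, orientation): joint angles nearest the present ones, or None.
- grab_frame(name): name is "scene" or "side" or "wrist"; returns a dict with "color" (420x560x3 uint8, red, green, blue), "camera_matrix" (3x3 intrinsics, pixels), "world_from_camera" (4x4, takes a point from camera to world coordinates). Camera axes: x right, y up, looking along -z (the intrinsics and any distortion apply to the point x, -y, -z); pixel columns grow to the right and rows downward; lengths in m; the calibration is good to about 2 mm. A picture is of the moment at which its call begins. There is no depth.
A pose or a line that the arm cannot do raises r.Unreachable and nothing moves.
- r.job_done(): hands the job in, once; it reports no verdict.
Readings, each from a call of its own:
- get_time(): time.
- get_joints(): joint angles.
- get_qd(): joint speeds.
- get_effort(): joint torques, N m.
- get_ee_pos(): TCP position.
- get_eef_rot(): TCP orientation.
- get_contact_force(): force on the tool from outside, world axes, zero at the start.
- get_wrist_torque(): the same for the moment, N m.
- get_grip_width(): opening from 0.0 (shut) to 1.0 (fully open).
Only numpy, scipy, OpenCV 4.12 (cv2) and the standard library are available. Lean on these libraries where they do the work, as an engineer would, in place of code of your own. Each camera call takes 0.05 s, during which the arm holds its last target.

## Working session

There is one attempt and no reset: what is moved stays moved. The work goes in short steps, each a Python script; the robot and the scene stay as the last script left them, time stands still between calls to the robot, and variables do not carry over. Pictures are saved under pics/ and viewed, and the job is handed in when it is done.

```bash
ls; mkdir -p pics
python3 - <<'E'
from station import *
import cv2
print(get_time(), r.tip_extent, get_ee_pos(), get_eef_rot())
for n in ("scene","side","wrist"):
    f=grab_frame(n); cv2.imwrite(f"pics/{n}0.png",f["color"][:,:,::-1]); print(n,f["camera_matrix"].tolist(),f["world_from_camera"].round(3).tolist(), [k for k in f])
E
```

```text
pics
0.0 0.017 [0.18420939 0.62272762 0.21876155] [-3.13963694e+00 -3.36647663e-04  2.85383291e+00]
scene [[385.3957197503879, 0.0, 283.5499401773361], [0.0, 385.3957197503879, 217.77590317191692], [0.0, 0.0, 1.0]] [[0.461, -0.551, 0.696, 1.127], [0.887, 0.267, -0.376, -0.267], [0.022, 0.791, 0.612, 0.574], [0.0, 0.0, 0.0, 1.0]] ['color', 'camera_matrix', 'world_from_camera']
side [[528.6277086246869, 0.0, 279.2637384584216], [0.0, 528.6277086246869, 206.80872359061095], [0.0, 0.0, 1.0]] [[0.733, 0.439, -0.521, 0.033], [-0.68, 0.447, -0.581, -0.589], [-0.022, 0.78, 0.626, 0.772], [0.0, 0.0, 0.0, 1.0]] ['color', 'camera_matrix', 'world_from_camera']
wrist [[295.44836543806997, 0.0, 275.3976766029694], [0.0, 295.44836543806997, 207.96637978045214], [0.0, 0.0, 1.0]] [[0.284, -0.916, -0.283, 0.111], [0.959, 0.27, 0.086, 0.645], [-0.002, -0.296, 0.955, 0.373], [0.0, 0.0, 0.0, 1.0]] ['color', 'camera_matrix', 'world_from_camera']
```

View pics/scene0.png

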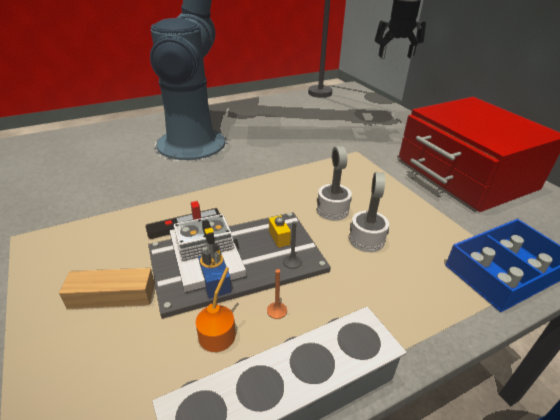

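View pics/side0.png

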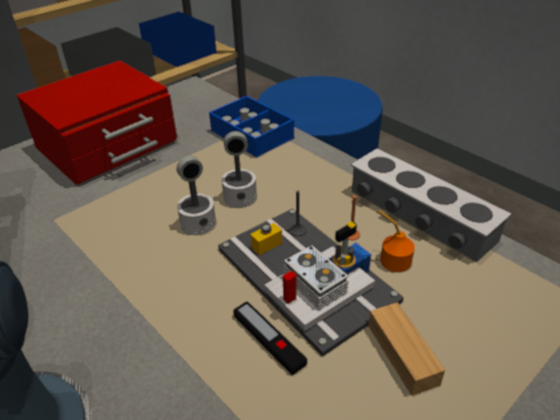

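View pics/wrist0.png

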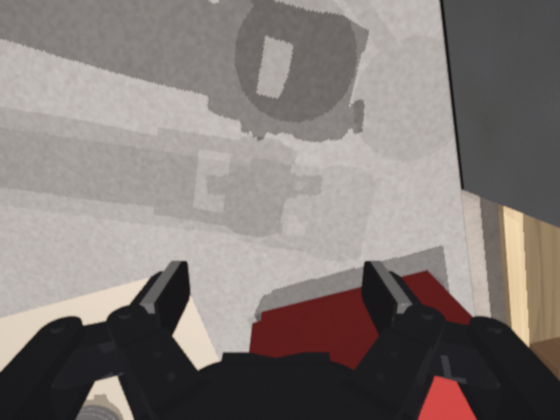

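The scene view shows the base plate with corners near (150,252), (290,215), (327,265) and (163,302). The knob is near (210,235), the red post near (196,210) and the stop near (280,230). The side view shows the same fixture, and its post is near (290,288). I'll zoom in on both.

Run:
```python
import cv2
a=cv2.imread("pics/scene0.png")[190:310,135:335]; cv2.imwrite("pics/sc_z.png",cv2.resize(a,None,fx=4,fy=4,interpolation=cv2.INTER_CUBIC))
a=cv2.imread("pics/side0.png")[200:350,215:405]; cv2.imwrite("pics/si_z.png",cv2.resize(a,None,fx=4,fy=4,interpolation=cv2.INTER_CUBIC))
```

```text
(no output)
```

View pics/sc_z.png

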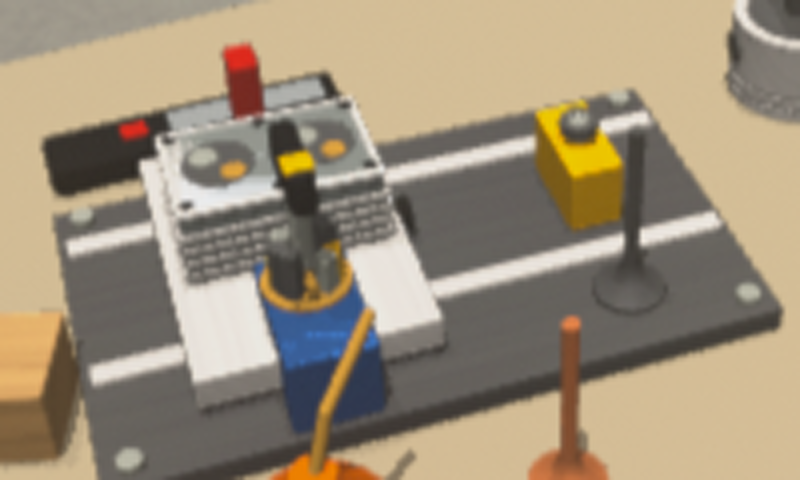

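View pics/si_z.png

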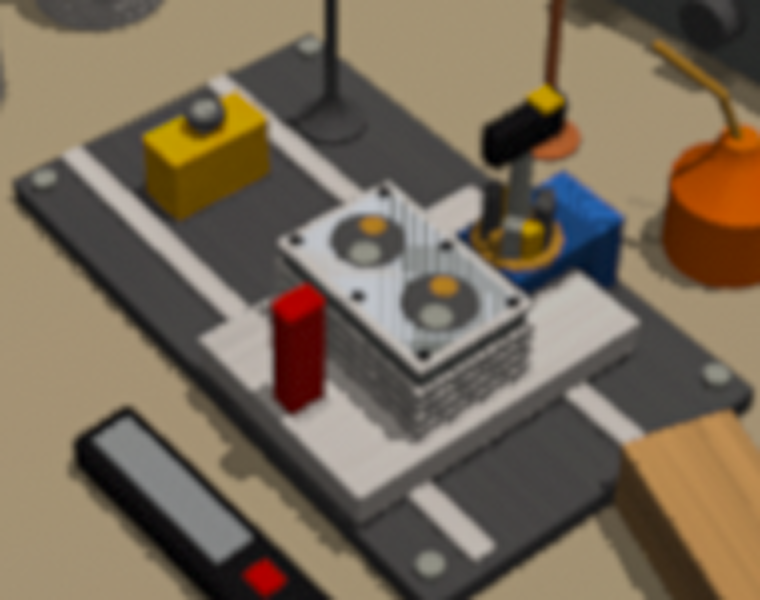

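```bash
cat > h.py <<'E'
import numpy as np, cv2
def ray(f,u,v):
    K=f["camera_matrix"];T=f["world_from_camera"]
    d=np.array([(u-K[0,2])/K[0,0],-(v-K[1,2])/K[1,1],-1.0])
    d=T[:3,:3]@d; return T[:3,3],d/np.linalg.norm(d)
def plane(f,u,v,z):
    o,d=ray(f,u,v); return o+d*(z-o[2])/d[2]
def tri(f1,p1,f2,p2):
    A=np.zeros((3,3));b=np.zeros(3)
    os=[]
    for f,p in((f1,p1),(f2,p2)):
        o,d=ray(f,*p);M=np.eye(3)-np.outer(d,d);A+=M;b+=M@o;os.append((o,d))
    x=np.linalg.solve(A,b)
    return x,sum(np.linalg.norm((np.eye(3)-np.outer(d,d))@(x-o)) for o,d in os)
def proj(f,p):
    K=f["camera_matrix"];T=f["world_from_camera"]
    c=T[:3,:3].T@(np.asarray(p)-T[:3,3]); return K[0,0]*c[0]/-c[2]+K[0,2],K[1,1]*-c[1]/-c[2]+K[1,2]
E
python3 - <<'E'
from station import *
from h import *
a=grab_frame("scene");b=grab_frame("side")
S=lambda x,y:(x/4+135-.375,y/4+190-.375); D=lambda x,y:(x/4+215-.375,y/4+200-.375)
np.set_printoptions(precision=4,suppress=True)
print("scene plate", [plane(a,*S(*p),.016)[:2] for p in((57,215),(632,90),(780,308))])
print("side plate", [plane(b,*D(*p),.016)[:2] for p in((18,185),(310,38),(750,392),(415,598))])
# screws scene/side
print("screws",[plane(a,*S(*p),.018)[:2] for p in((80,215),(620,97),(748,292),(129,459))],[plane(b,*D(*p),.018)[:2] for p in((430,564),(44,178),(309,46),(716,373))])
print("post top centre",plane(a,*S(240,55),.105),plane(b,*D(299,302),.105),tri(a,S(240,55),b,D(299,302)))
print("yellow tip top",plane(a,*S(296,160),.143),plane(b,*D(545,98),.143),tri(a,S(296,160),b,D(545,98)))
print("bar other end top",plane(a,*S(284,127),.143),plane(b,*D(500,128),.143))
print("stop front top edge side", [plane(b,*D(*p),.040)[:2] for p in((146,138),(180,165),(268,120),(232,93))])
print("stop scene", [plane(a,*S(*p),.040)[:2] for p in((537,111),(575,176),(620,160),(585,98))])
print("sled -y/+y corners scene",[plane(a,*S(*p),.040)[:2] for p in((142,162),(200,392),(443,325))])
print("sled side",[plane(b,*D(*p),.040)[:2] for p in((200,338),(360,500),(638,322))])
E
```

```text
scene plate [array([ 0.4461, -0.2271]), array([0.4823, 0.1059]), array([0.678 , 0.0856])]
side plate [array([0.4821, 0.1048]), array([0.6767, 0.0857]), array([ 0.6411, -0.2476]), array([ 0.445 , -0.2191])]
screws [array([ 0.4539, -0.2162]), array([0.4876, 0.0948]), array([0.6626, 0.0758]), array([ 0.6302, -0.234 ])] [array([ 0.4613, -0.2124]), array([0.494 , 0.0977]), array([0.6696, 0.0791]), array([ 0.6376, -0.2303])]
post top centre [ 0.4701 -0.1224  0.105 ] [ 0.4712 -0.1214  0.105 ] (array([ 0.4707, -0.1222,  0.1056]), np.float64(0.000689332206837897))
yellow tip top [ 0.6099 -0.1357  0.143 ] [ 0.6148 -0.1337  0.143 ] (array([ 0.6124, -0.136 ,  0.1454]), np.float64(0.0008886979474056082))
bar other end top [ 0.5853 -0.133   0.143 ] [ 0.5849 -0.1332  0.143 ]
stop front top edge side [array([0.5379, 0.0645]), array([0.5369, 0.0365]), array([0.5931, 0.0305]), array([0.5942, 0.0599])]
stop scene [array([0.504 , 0.0319]), array([0.5643, 0.0255]), array([0.563 , 0.0536]), array([0.505 , 0.0619])]
sled -y/+y corners scene [array([ 0.452 , -0.1789]), array([ 0.6258, -0.197 ]), array([ 0.6355, -0.0814])]
sled side [array([ 0.4645, -0.0603]), array([ 0.4514, -0.1793]), array([ 0.6192, -0.1958])]
```

Run:
```python
from station import *
from h import *
a=grab_frame("scene");b=grab_frame("side")
S=lambda x,y:(x/4+135-.375,y/4+190-.375); D=lambda x,y:(x/4+215-.375,y/4+200-.375)
np.set_printoptions(precision=4,suppress=True)
c=np.array([.5618,-.0711]);t=-.105;R=np.array([[np.cos(t),np.sin(t)],[-np.sin(t),np.cos(t)]])
B=lambda p:R@(p[:2]-c)
print("axis",c+R.T@np.array([.045,-.06]))
print("stop side", [B(plane(b,*D(*p),.056)) for p in((146,138),(180,165),(268,120),(232,93))])
print("stop scene", [B(plane(a,*S(*p),.056)) for p in((537,111),(575,176),(620,160),(585,98))])
print("tri",[tri(a,S(*p),b,D(*q)) for p,q in(((537,111),(180,165)),((575,176),(268,120)))])
print("sled",[B(plane(a,*S(*p),.040)) for p in((142,162),(200,392),(443,325))],[B(plane(b,*D(*p),.040)) for p in((200,338),(360,500),(638,322))])
print("post",B(np.array([.4706,-.1219])))
print("knob ends",[B(plane(a,*S(296,160),.143)),B(plane(a,*S(284,127),.143)),B(plane(b,*D(545,98),.143)),B(plane(b,*D(500,128),.143))])
# valves: tip top in side(298,192)/scene(293,221)
for p in ((.57,-.07,.016),): print(proj(a,p))
print("valve a",tri(a,S(634,130),b,(298,192)))
print("valve b",tri(a,S(570,322),b,(354,197)))
print("ycol", tri(a,S(368,312),b,D(657,44)))
```

```text
axis [ 0.6003 -0.1355]
stop side [array([-0.0475,  0.117 ]), array([-0.0456,  0.0896]), array([0.0097, 0.0896]), array([0.0078, 0.1182])]
stop scene [array([-0.0488,  0.0894]), array([0.0101, 0.0893]), array([0.0059, 0.1164]), array([-0.0509,  0.1185])]
tri [(array([0.5248, 0.0217, 0.0577]), np.float64(0.00047626051957990574)), (array([0.5809, 0.0169, 0.0558]), np.float64(0.0002484601931059936))]
sled [array([-0.0979, -0.1187]), array([ 0.0768, -0.1185]), array([ 0.0744, -0.0025])] [array([-0.0979,  0.0005]), array([-0.0985, -0.1192]), array([ 0.0702, -0.118 ])]
post [-0.0854 -0.0601]
knob ends [array([ 0.0546, -0.0592]), array([ 0.0299, -0.0591]), array([ 0.0592, -0.0567]), array([ 0.0294, -0.0594])]
(np.float64(238.5728798376186), np.float64(256.93055084720385))
valve a (array([0.6327, 0.0213, 0.1224]), np.float64(0.0012320476522682448))
valve b (array([ 0.718 , -0.0554,  0.106 ]), np.float64(0.0005593695272432059))
ycol (array([ 0.6962, -0.1354,  0.1284]), np.float64(0.0018913538857178377))
```

Run:
```python
from station import *
from h import *
np.set_printoptions(precision=4,suppress=True)
print("q",get_joints())
for yaw in(-.105,np.pi-.105):
  for dy in (0,1.3):
    print(yaw,dy,planner.inverse_kinematics([.6003,-.1355,.25],[np.pi,0,yaw+dy]))
b=grab_frame("side");a=grab_frame("scene")
print("piston",plane(b,197,215,.02),plane(b,239,190,.02))
r.move_linear([.19,.62,.30],speed=.2)
t=get_time()
try:
    r.move_pose([.6003,-.1355,.25],[np.pi,0,-.105])
except Exception as e: print(e)
print(get_time()-t,get_time(),get_joints(),get_ee_pos(),get_contact_force())
cv2.imwrite("pics/w1.png",grab_frame("wrist")["color"][:,:,::-1])
```

```text
q [ 1.1089  0.2453  1.5581 -0.      1.3387 -0.1741]
-0.105 0 [-0.406   0.1417  1.621  -0.      1.3789  1.2698]
-0.105 1.3 [-0.406   0.1417  1.621  -0.      1.3789 -0.0302]
3.036592653589793 0 [-0.406   0.1417  1.621   0.      1.3789 -1.8718]
3.036592653589793 1.3 None
piston [0.5065 0.2164 0.02  ] [0.6333 0.2223 0.02  ]
3.0167 4.0167 [-0.4048  0.1416  1.621   0.0001  1.3789  1.2698] [ 0.6005 -0.1348  0.2501] [ 0.4045 -0.4545  0.6631]
```

View pics/w1.png

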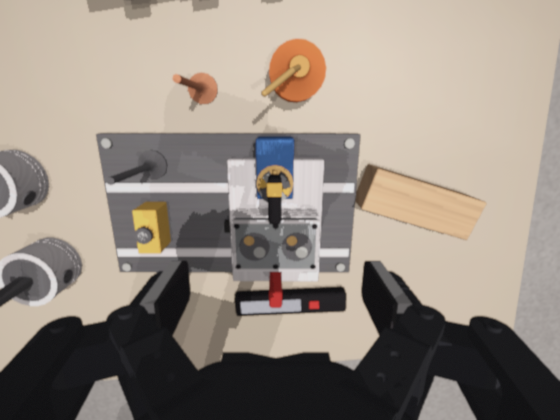

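The wrist view shows the T-bar almost upright in the picture, with its yellow end near (274,188) and its dark end near (275,225). The collar is at (275,182), the post at (276,290), and the jaws line up across the bar. I'll check the bar's axis at z = 0.143.

Run:
```python
from station import *
from h import *
np.set_printoptions(precision=4,suppress=True)
f=grab_frame("wrist");im=f["color"]
a=im[160:240,240:310]; cv2.imwrite("pics/w1z.png",cv2.resize(a[:,:,::-1],None,fx=7,fy=7,interpolation=cv2.INTER_CUBIC))
print(f["world_from_camera"].round(3).tolist(), get_time())
```

```text
[[-0.103, 0.95, 0.295, 0.675], [-0.995, -0.099, -0.03, -0.142], [0.001, -0.296, 0.955, 0.404], [0.0, 0.0, 0.0, 1.0]] 4.1167
```

View pics/w1z.png

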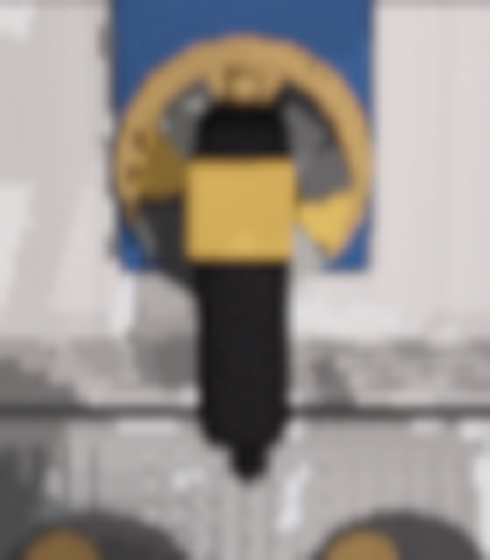

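Run:
```python
from station import *
from h import *
np.set_printoptions(precision=4,suppress=True)
f=grab_frame("wrist")
W=lambda x,y:(x/7+240-.43,y/7+160-.43)
c=np.array([.5618,-.0711]);t=-.105;R=np.array([[np.cos(t),np.sin(t)],[-np.sin(t),np.cos(t)]])
P=[plane(f,*W(*p),.143) for p in((242,160),(242,262),(244,440),(187,210),(297,210))]
for p in P: print(p, R@(p[:2]-c))
# collar centre, z=.064 ; outer ellipse x 118..372, y 37..~285?
for p in((118,165),(372,165),(245,37)):
    q=plane(f,*W(*p),.064); print("collar",q,R@(q[:2]-c))
m=cv2.inRange(cv2.cvtColor(f["color"],cv2.COLOR_RGB2HSV),(0,180,60),(6,255,255))
ys,xs=np.nonzero(m[260:320,250:300]); print("red",xs.min()+250,xs.max()+250,ys.min()+260,ys.max()+260)
```

```text
[ 0.6187 -0.1355  0.143 ] [ 0.0633 -0.0581]
[ 0.6051 -0.134   0.143 ] [ 0.0497 -0.0581]
[ 0.5805 -0.1317  0.143 ] [ 0.025  -0.0583]
[ 0.6128 -0.1277  0.143 ] [ 0.0567 -0.0509]
[ 0.6113 -0.1419  0.143 ] [ 0.0567 -0.0652]
collar [ 0.6029 -0.1126  0.064 ] [ 0.0452 -0.037 ]
collar [ 0.5984 -0.155   0.064 ] [ 0.0452 -0.0796]
collar [ 0.622 -0.136  0.064] [ 0.0667 -0.0583]
red 269 282 273 301
```

Run:
```python
from station import *
from h import *
np.set_printoptions(precision=4,suppress=True)
claw.set_gripper(.5,30)
r.move_linear([.6004,-.1345,.131],speed=.1)
print(get_time(),get_ee_pos(),get_contact_force(),get_grip_width())
cv2.imwrite("pics/w2.png",grab_frame("wrist")["color"][:,:,::-1]);cv2.imwrite("pics/sd2.png",cv2.resize(grab_frame("side")["color"][160:320,260:440,::-1],None,fx=4,fy=3.7))
```

```text
6.0 [ 0.601  -0.1348  0.132 ] [0.1227 0.9154 1.1742] 0.49646129196452876
```

View pics/w2.png

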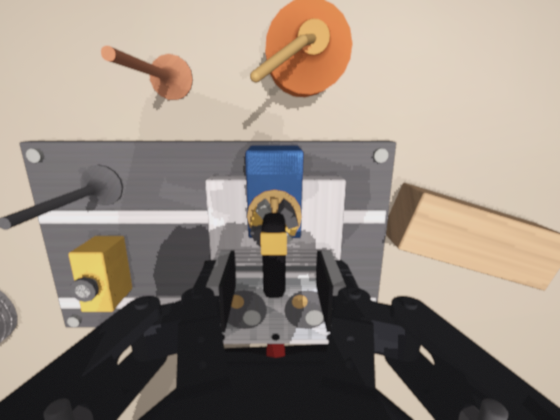

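View pics/sd2.png

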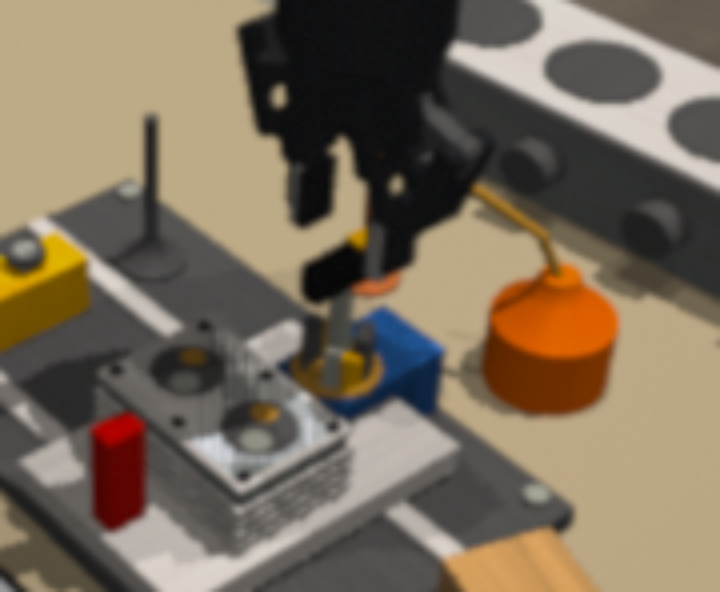

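Both views show the bar centred between the fingers, at column 274 against a jaw midpoint of about 276. I'll close on it.

Run:
```python
from station import *
from h import *
np.set_printoptions(precision=4,suppress=True)
claw.set_gripper(0,30)
r.pause(.2)
print(get_time(),get_ee_pos(),get_contact_force(),get_wrist_torque(),get_grip_width()*85)
p=[.6004,-.1345,.131]
for z in (.137,.143):
    t=get_time();p[2]=z;r.move_linear(p,speed=.03)
    print(get_time()-t,get_ee_pos(),get_contact_force(),get_grip_width()*85)
t=get_time();p[2]=.1434;r.move_linear(p,speed=.01);print(get_time()-t,get_ee_pos(),get_contact_force())
```

```text
6.7833 [ 0.6008 -0.1347  0.1316] [-0.1186  0.5396  4.6112] [ 0.0325 -0.042  -0.0033] -0.27272550833684633
0.35000000000000053 [ 0.6001 -0.1344  0.1367] [ 0.3131  0.6473 -0.128 ] 0.20571771183284948
0.34999999999999964 [ 0.6006 -0.1346  0.1433] [ 0.07    0.726  -1.0129] 0.1568016614665185
0.25 [ 0.6004 -0.1345  0.1433] [1.1575 0.4799 0.093 ]
```

The grip width reads 0, so the jaws closed on nothing. I'll look.

Run:
```python
from station import *
from h import *
print(get_joints(), get_eef_rot())
cv2.imwrite("pics/w3.png",grab_frame("wrist")["color"][:,:,::-1]);cv2.imwrite("pics/sd3.png",cv2.resize(grab_frame("side")["color"][160:320,260:440,::-1],None,fx=4,fy=3.7))
cv2.imwrite("pics/sc3.png",cv2.resize(grab_frame("scene")["color"][130:310,135:335,::-1],None,fx=4,fy=3.3))
```

```text
[-4.04424808e-01  2.42926909e-01  1.70704673e+00  6.50040813e-06
  1.19174967e+00  1.27137312e+00] [-3.14154834e+00  1.23060169e-04 -1.05004000e-01]
```

View pics/w3.png

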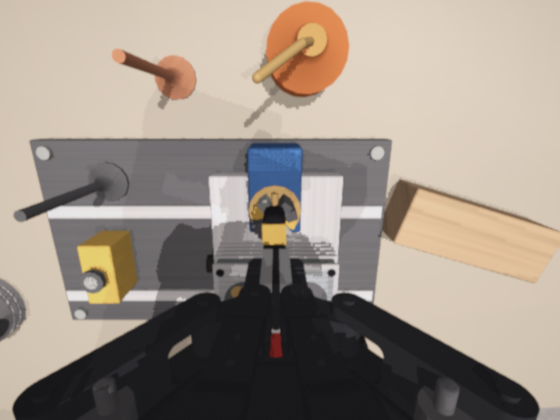

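View pics/sd3.png

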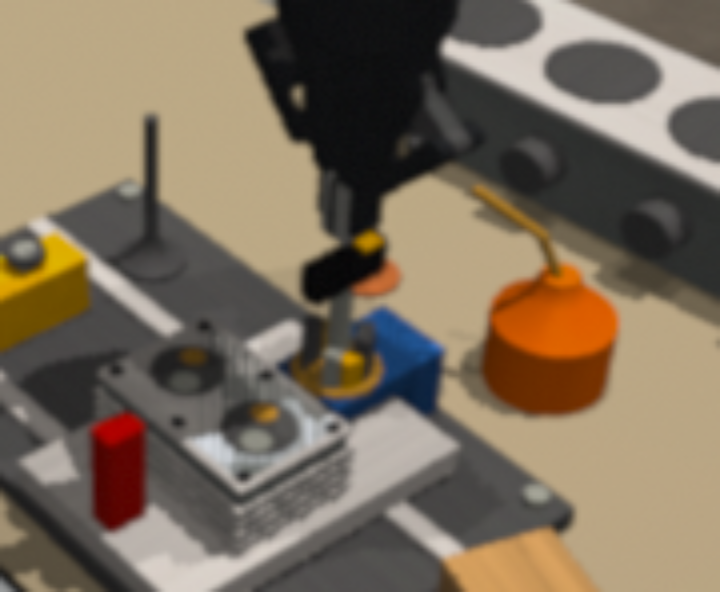

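View pics/sc3.png

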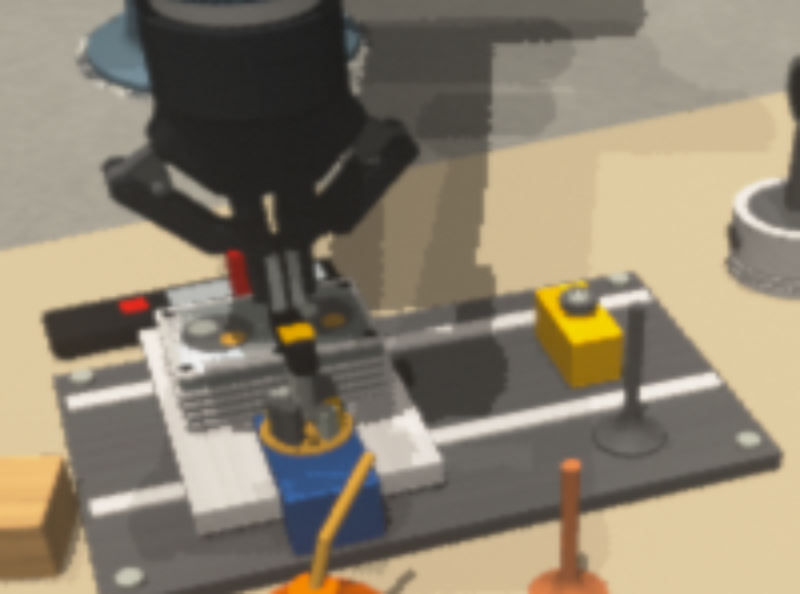

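Run:
```python
import cv2,numpy as np
a=cv2.imread("pics/w3.png")[190:340,215:335]
a=cv2.resize(a,None,fx=4,fy=4,interpolation=cv2.INTER_CUBIC)
s=cv2.imread("pics/sd3.png")[120:420,220:420]
s=cv2.resize(s,(400,600),interpolation=cv2.INTER_CUBIC)
o=np.hstack([a,s[:, :320]]); o=cv2.convertScaleAbs(o,alpha=1.8,beta=20)
print(o.shape); cv2.imwrite("pics/z3.png",o)
```

```text
(600, 800, 3)
```

View pics/z3.png

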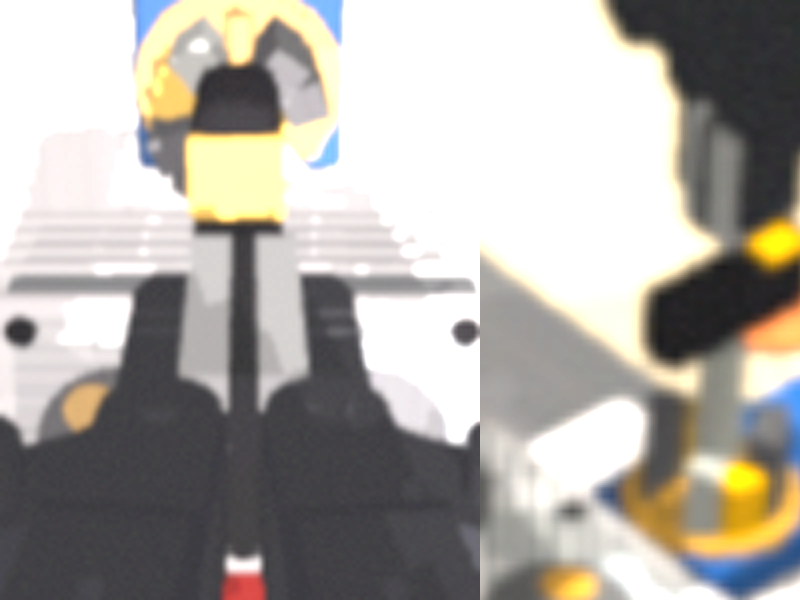

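Run:
```python
from station import *
from h import *
np.set_printoptions(precision=4,suppress=True)
a=grab_frame("scene");b=grab_frame("side");w=grab_frame("wrist")
print(tri(a,(207.5,224.5),b,(345.5,226.2)))
# wrist px of tips: 215+240/4, 190+232/4
print(tri(w,(275,248),b,(345.5,226.2)),tri(a,(207.5,224.5),w,(275,248)))
for z in(.126,.1434):print(z,proj(a,(.6004,-.1345,z)),proj(b,(.6004,-.1345,z)),proj(w,(.6004,-.1345,z)))
print(get_time(),get_ee_pos(),get_grip_width(),get_contact_force())
r.move_linear([.6004,-.1345,.17],speed=.1)
cv2.imwrite("pics/sd4.png",cv2.resize(grab_frame("side")["color"][160:310,270:430,::-1],None,fx=5,fy=4))
cv2.imwrite("pics/sc4.png",cv2.resize(grab_frame("scene")["color"][160:290,150:290,::-1],None,fx=5,fy=4))
print(get_time(),get_ee_pos(),get_grip_width(),get_contact_force())
```

```text
(array([ 0.5999, -0.1338,  0.1469]), np.float64(0.000476771650563168))
(array([ 0.6032, -0.133 ,  0.1437]), np.float64(0.0032641825034931187)) (array([ 0.6082, -0.1354,  0.1532]), np.float64(0.0012560456483652182))
0.126 (np.float64(208.45862187795188), np.float64(233.74258823670164)) (np.float64(345.4137255400538), np.float64(234.9986921126097)) (np.float64(275.7988679844293), np.float64(241.22493568327383))
0.1434 (np.float64(207.50038931427014), np.float64(226.19623966598937)) (np.float64(345.95723068228517), np.float64(227.8015680001857)) (np.float64(275.8583984115823), np.float64(253.50697453368406))
8.0333 [ 0.6004 -0.1345  0.1434] -0.0014207323145737387 [ 0.6156  0.0556 -0.3929]
8.55 [ 0.6001 -0.1344  0.1695] 0.0017685841258783341 [ 0.4693 -0.0736  0.596 ]
```

View pics/sd4.png

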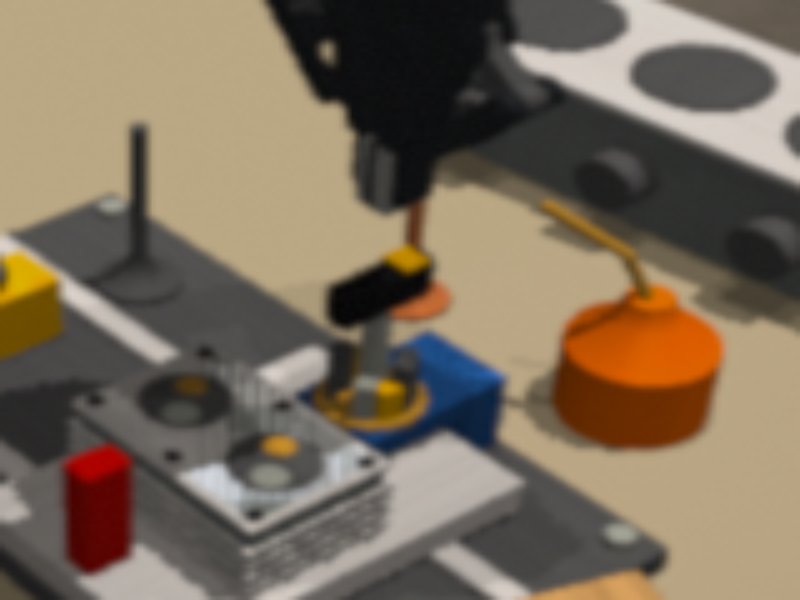

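View pics/sc4.png

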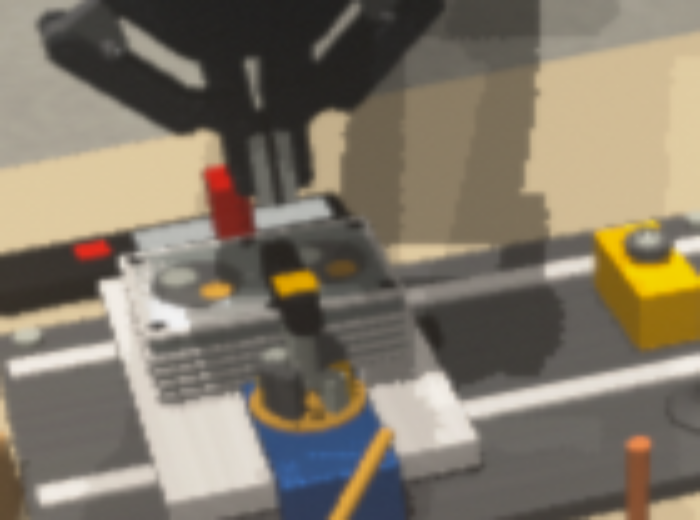

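Run:
```python
from station import *
from h import *
np.set_printoptions(precision=4,suppress=True)
a=grab_frame("scene");b=grab_frame("side")
print(tri(a,(204.4,210.8),b,(347.4,211.3)))
for n,S,D in(("bar -x top",(135+284/4,190+121/4),(215+492/4,200+130/4)),):
    print(n,tri(a,S,b,D))
print("bar lowend", plane(b,270+345/5,160+322/4,.119))
p=get_ee_pos();print(p,proj(a,p),proj(b,p))
import cv2
from scipy.spatial.transform import Rotation
```

```text
(array([ 0.6018, -0.1354,  0.1801]), np.float64(0.003382195153594408))
bar -x top (array([ 0.5819, -0.1316,  0.1422]), np.float64(0.001021931844748482))
bar lowend [ 0.5869 -0.1314  0.119 ]
[ 0.6    -0.1343  0.1692] (np.float64(206.03117425073847), np.float64(214.37798064769845)) (np.float64(346.55582917912756), np.float64(216.86907065706006))
```

Run:
```python
from station import *
from h import *
print(get_time(),get_ee_pos())
a=grab_frame("scene")["color"][170:230,180:230,::-1];b=grab_frame("side")["color"][170:230,325:375,::-1]
o=np.hstack([cv2.resize(i,(400,480),interpolation=cv2.INTER_CUBIC) for i in(a,b)])
cv2.imwrite("pics/z5.png",cv2.convertScaleAbs(o,alpha=2,beta=20))
```

```text
8.65 [ 0.5999675  -0.13433648  0.16924668]
```

View pics/z5.png

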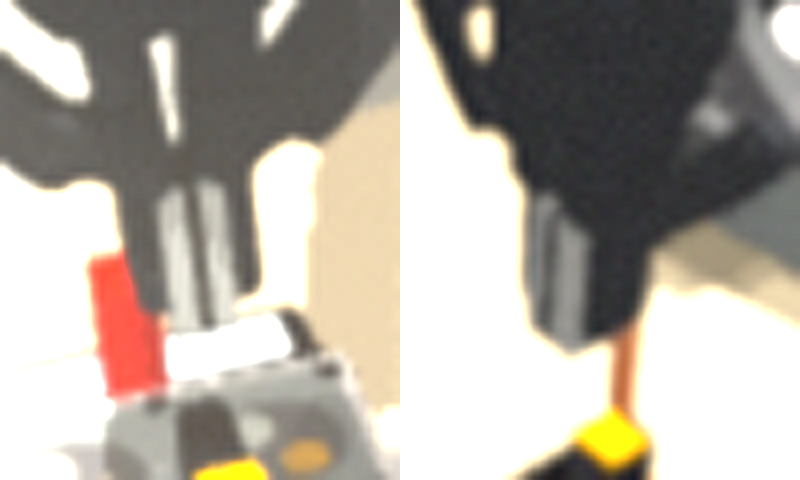

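Run:
```python
from station import *
from h import *
np.set_printoptions(precision=4,suppress=True)
a=grab_frame("scene");b=grab_frame("side");w=grab_frame("wrist")
p=get_ee_pos();ex=np.array([.9945,-.1045,0])
def atx(f,u,v,off):
    o,d=ray(f,u,v); return o+d*((p@ex+off-o@ex)/(d@ex))
print(p,atx(a,205,211,.011),atx(b,346.25,213.5,-.011), atx(w,275,248,.011))
```

```text
[ 0.6003 -0.1344  0.1697] [ 0.6109 -0.1381  0.1851] [ 0.5884 -0.1424  0.1884] [ 0.6113 -0.1351  0.1859]
```

All three views put the shut fingertips at z ≈ 0.186 with the TCP reading 0.1697. The fingers therefore end about 16.5 mm *behind* the reported TCP, where the stated figure is 17 mm ahead of it. That explains the empty grip. I'll aim the grasp by the measured tip: 19 mm behind the tip is TCP + 0.0355, which gives TCP z ≈ 0.0975 for the knob. I'll approach in stages and look.

Run:
```python
from station import *
from h import *
np.set_printoptions(precision=4,suppress=True)
claw.set_gripper(.4,30)
r.move_linear([.6004,-.1345,.120],speed=.1)
print(get_contact_force())
r.move_linear([.6004,-.1345,.0985],speed=.05)
print(get_time(),get_ee_pos(),get_contact_force(),get_grip_width())
cv2.imwrite("pics/w6.png",grab_frame("wrist")["color"][:,:,::-1]);cv2.imwrite("pics/sd6.png",cv2.resize(grab_frame("side")["color"][160:320,260:440,::-1],None,fx=4,fy=3.7))
```

```text
[-0.4612 -0.2201  0.5112]
10.5583 [ 0.6003 -0.1345  0.0982] [0.4208 0.4992 0.8639] 0.3987591111418699
```

View pics/w6.png

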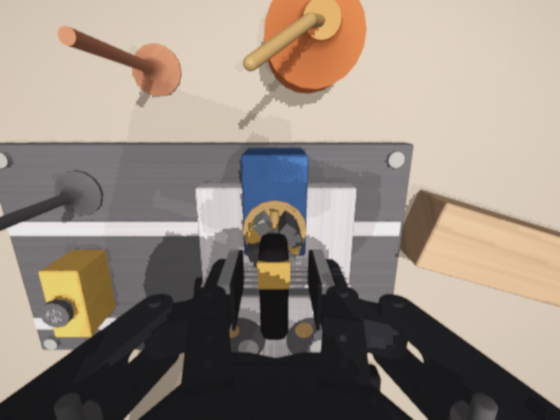

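View pics/sd6.png

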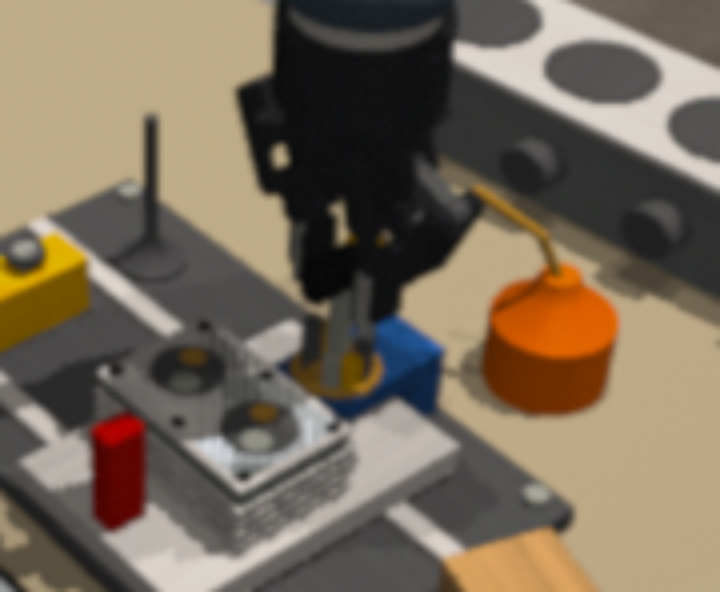

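The bar is now between the pads, with finger edges at columns 241 and 312, the bar at 274, and the tips below the bar's underside. I'll grip.

Run:
```python
from station import *
from h import *
np.set_printoptions(precision=4,suppress=True)
claw.set_gripper(0,30)
print(get_time(),get_ee_pos(),get_contact_force(),get_wrist_torque(),get_grip_width()*85)
p=[.6004,-.1345,.0985]
if get_grip_width()*85>8:
  for z in (.1045,.1105):
    t=get_time();p[2]=z;r.move_linear(p,speed=.03)
    print(round(get_time()-t,2),get_ee_pos(),get_contact_force(),get_grip_width()*85)
```

```text
10.9667 [ 0.6007 -0.1342  0.0989] [-0.5542  0.7651  2.749 ] [ 0.4276 -0.0567  0.0619] 12.373431728776438
0.35 [ 0.6001 -0.1341  0.1037] [ 3.3469  2.6328 -8.0655] 12.44386324086415
0.35 [ 0.6002 -0.1342  0.1104] [ 2.4562  2.2673 -8.0536] 12.871101015804413
```

Run:
```python
from station import *
from h import *
np.set_printoptions(precision=4,suppress=True)
p=[.6004,-.1345,.1145]
r.move_linear(p,speed=.03)
def F():
    return np.mean([get_contact_force() for _ in range(8)],axis=0)
t0=get_time();f0=F();print("F cost",get_time()-t0,f0)
log=[];prev=[]
for i in range(40):
    p[2]+=.0005;r.move_linear(p,speed=.02)
    f=F();log.append((round(p[2]*1e3,1),round(f[2],1),round(get_ee_pos()[2]*1e3,1)))
    if -f[2]>13: break
print(log,get_time(),get_contact_force(),get_wrist_torque())
```

```text
F cost 0.0 [ 2.022   2.9561 -8.1917]
[(115.0, np.float64(-9.7), np.float64(114.8)), (115.5, np.float64(-8.8), np.float64(115.3)), (116.0, np.float64(-9.0), np.float64(115.9)), (116.5, np.float64(-10.1), np.float64(116.5)), (117.0, np.float64(-9.5), np.float64(117.0)), (117.5, np.float64(-10.3), np.float64(117.5)), (118.0, np.float64(-10.5), np.float64(118.0)), (118.5, np.float64(-11.2), np.float64(118.3)), (119.0, np.float64(-15.5), np.float64(118.4))] 14.2 [  3.2586   2.6852 -15.5162] [ 0.7266 -0.6714  0.0066]
```

The hard stop shows at TCP z ≈ 0.1184, a lift of about 20 mm. I'll back off 0.8 mm and turn in monitored increments.

Run:
```python
from station import *
from h import *
np.set_printoptions(precision=4,suppress=True)
p=[.6004,-.1345,.1176]
r.move_linear(p,speed=.02)
F=lambda:np.mean([get_contact_force() for _ in range(4)],axis=0)
f0=F();m0=get_wrist_torque();print(f0,m0,get_ee_pos())
for a in np.linspace(0,1.29,9)[1:]:
    r.move_pose(p,[np.pi,0,-.105+a])
    f=F();m=get_wrist_torque();print(round(a,2),round(get_time(),2),get_ee_pos(),f.round(1),m.round(2),round(get_grip_width()*85,1))
    if np.linalg.norm(f-f0)>9 or abs(m-m0)[2]>.35: print("stop");break
cv2.imwrite("pics/w7.png",grab_frame("wrist")["color"][:,:,::-1]);cv2.imwrite("pics/sd7.png",cv2.resize(grab_frame("side")["color"][160:320,260:440,::-1],None,fx=4,fy=3.7))
```

```text
[  1.2183   3.6925 -10.128 ] [ 0.9017 -0.2447 -0.0167] [ 0.6004 -0.1345  0.118 ]
0.16 14.72 [ 0.6004 -0.1345  0.118 ] [ 0.8  4.3 -9.3] [ 0.94 -0.23  0.05] 12.4
0.32 15.0 [ 0.6005 -0.1346  0.1179] [ 0.7  4.1 -9.3] [ 0.86 -0.12  0.  ] 12.3
0.48 15.28 [ 0.6005 -0.1346  0.1178] [ 0.2  3.9 -9.3] [ 0.82 -0.16  0.09] 12.5
0.64 15.55 [ 0.6005 -0.1346  0.1177] [ 1.1  3.3 -9.1] [ 0.81 -0.24  0.08] 12.2
0.81 15.82 [ 0.6005 -0.1346  0.1176] [ 1.2  3.1 -8.9] [ 0.84 -0.23 -0.01] 12.4
0.97 16.1 [ 0.6005 -0.1346  0.1177] [ 1.1  3.4 -9. ] [ 0.79 -0.31 -0.01] 12.6
1.13 16.38 [ 0.6005 -0.1346  0.1177] [ 1.7  3.7 -9.5] [ 0.75 -0.37  0.03] 12.7
1.29 16.65 [ 0.6005 -0.1346  0.1177] [ 1.6  3.6 -9.4] [ 0.78 -0.49  0.01] 12.5
```

View pics/w7.png

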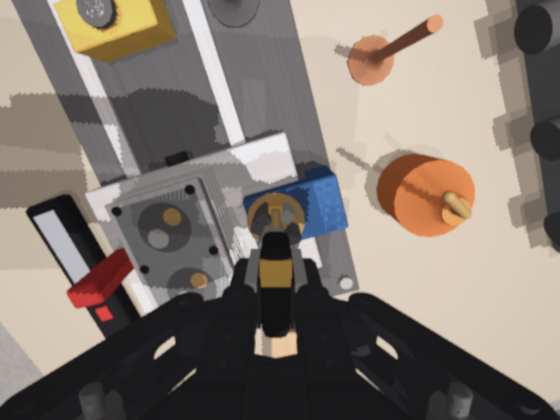

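View pics/sd7.png

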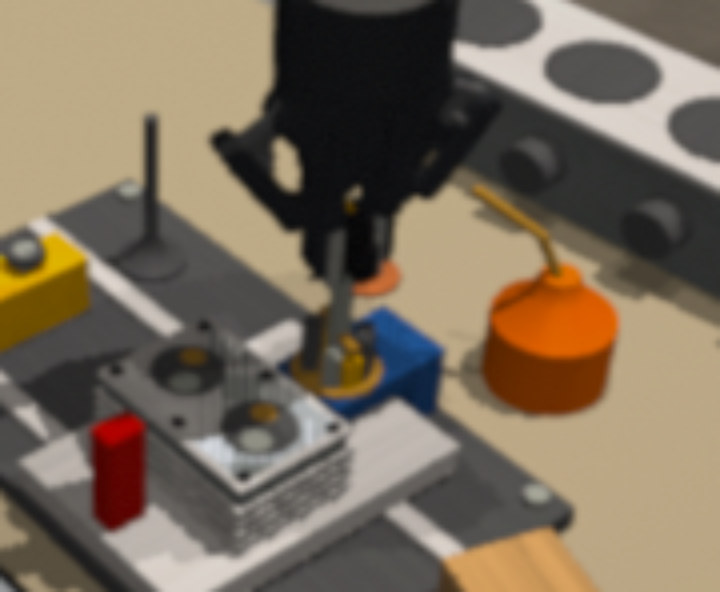

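Run:
```python
from station import *
from h import *
np.set_printoptions(precision=4,suppress=True)
z=.1176;rot=get_eef_rot();log=[]
F=lambda:np.mean([get_contact_force() for _ in range(6)],axis=0)
for i in range(12):
    z-=.0005; r.move_linear([.6004,-.1345,z],speed=.02)
    f=F();log.append((round(z*1e3,1),round(f[2],1)))
    if f[2]>-3: break
print(log,get_time(),f,get_wrist_torque())
```

```text
[(117.1, np.float64(-9.0)), (116.6, np.float64(-8.8)), (116.1, np.float64(-9.0)), (115.6, np.float64(-9.3)), (115.1, np.float64(-9.7)), (114.6, np.float64(-9.6)), (114.1, np.float64(-9.5)), (113.6, np.float64(-8.9)), (113.1, np.float64(-8.6)), (112.6, np.float64(-7.4)), (112.1, np.float64(-4.9)), (111.6, np.float64(-1.6))] 19.75 [ 0.4771  3.9282 -1.553 ] [ 0.8522 -0.1217  0.0043]
```

It's seated: the load shifts from the gripper to the notch about 6 mm below the stop, well past rim height. I'll release by opening slightly, then look.

Run:
```python
from station import *
from h import *
np.set_printoptions(precision=4,suppress=True)
claw.set_gripper(.4)
r.pause(.2)
print(get_contact_force())
r.move_linear([.6004,-.1345,.19],speed=.12)
print(get_time(),get_ee_pos(),get_contact_force())
b=grab_frame("side");a=grab_frame("scene");w=grab_frame("wrist")
o=np.hstack([cv2.resize(i,(400,480),interpolation=cv2.INTER_CUBIC) for i in(a["color"][200:290,170:245,::-1],b["color"][200:290,310:385,::-1])])
cv2.imwrite("pics/z8.png",o);cv2.imwrite("pics/w8.png",w["color"][:,:,::-1])
```

```text
[ 0.4279  0.3876 -0.425 ]
21.0917 [ 0.5999 -0.1343  0.1891] [-0.1444 -0.4994 -0.4634]
```

View pics/z8.png

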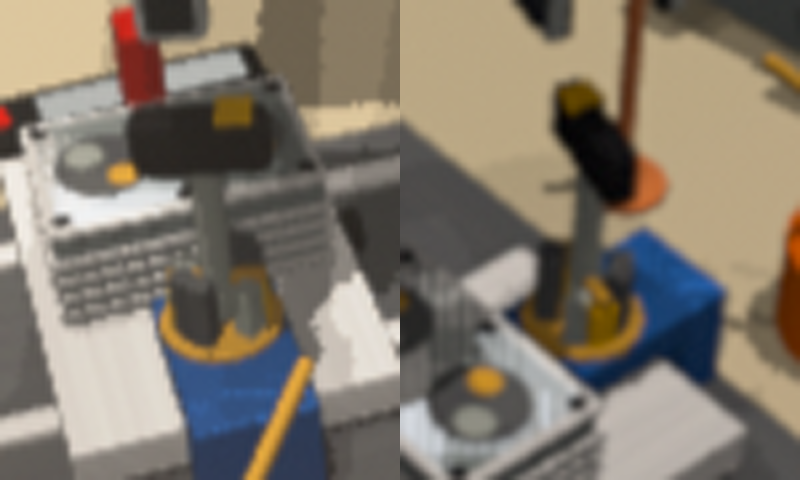

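View pics/w8.png

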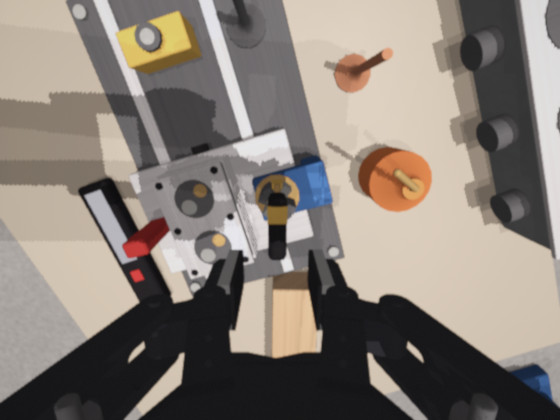

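The bar is turned, raised and free. I'll check its height and then go for the post.

Run:
```python
from station import *
from h import *
np.set_printoptions(precision=4,suppress=True)
a=grab_frame("scene");b=grab_frame("side")
# yellow mark top centre, two views
print(tri(a,(213.6,219.5),b,(343.1,218.3)))
print("post", plane(a,135+240/4,190+55/4,.105))
w=grab_frame("wrist"); print(plane(w,127,252,.105),plane(w,155,232,.105))
print(planner.inverse_kinematics([.471,-.122,.056],[np.pi,0,-.105]),planner.inverse_kinematics([.48,-.04,.056],[np.pi,0,-.105]))
t=get_time()
r.move_linear([.58,-.134,.22],speed=.2)
r.move_pose([.4705,-.1215,.20],[np.pi,0,-.105])
print(get_time(),get_ee_pos())
cv2.imwrite("pics/w9.png",grab_frame("wrist")["color"][:,:,::-1])
```

```text
(array([ 0.604 , -0.1233,  0.157 ]), np.float64(0.0002211257585507254))
post [ 0.4718 -0.1221  0.105 ]
[ 0.4629 -0.1208  0.105 ] [ 0.4951 -0.1133  0.105 ]
[-0.487   0.0868  2.0709 -0.      0.9839  1.1888] [-0.3191  0.0756  2.083  -0.      0.983   1.3567]
22.85 [ 0.4707 -0.1215  0.1996]
```

View pics/w9.png

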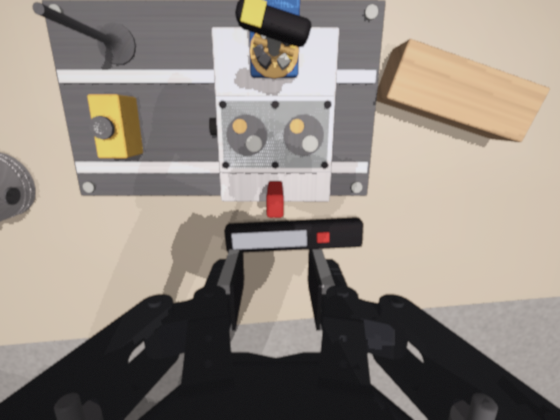

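Knob top z = 0.157, so knob_grip is at 0.147 and it is parked. In this view the post is at (275,200), centred between the fingers. Now I'll descend with the same TCP correction (0.0565).

Run:
```python
from station import *
from h import *
np.set_printoptions(precision=4,suppress=True)
r.move_linear([.4705,-.1215,.1],speed=.12)
r.move_linear([.4705,-.1215,.0565],speed=.06)
print(get_time(),get_ee_pos(),get_contact_force())
claw.set_gripper(0,25)
r.pause(.1)
print(get_time(),get_ee_pos(),get_contact_force(),get_grip_width()*85)
cv2.imwrite("pics/sd10.png",cv2.resize(grab_frame("side")["color"][180:340,220:400,::-1],None,fx=4,fy=3.7))
```

```text
24.7583 [ 0.4708 -0.1216  0.0567] [-0.8716 -0.5145 -0.7703]
25.15 [ 0.4709 -0.1216  0.057 ] [-0.804   1.3623  4.0392] 15.809238055565803
```

View pics/sd10.png

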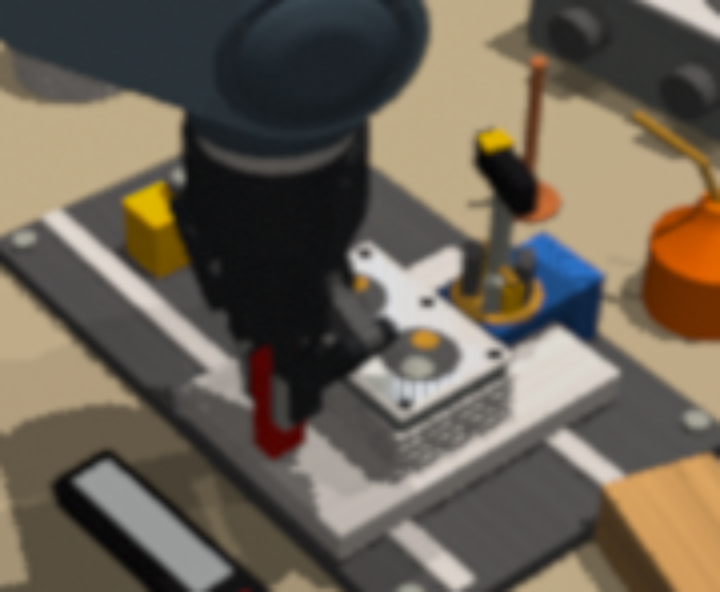

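Run:
```python
from station import *
from h import *
np.set_printoptions(precision=4,suppress=True)
p0=np.array([.4705,-.1215,.0565]);e=np.array([.1048,.9945,0])
F=lambda:np.mean([get_contact_force() for _ in range(6)],axis=0)
for s in(.005,.03,.06,.072):
    r.move_linear(p0+s*e,speed=.05)
    f=F();print(s,round(get_time(),2),get_ee_pos(),f,round(get_grip_width()*85,1))
    if abs(f@e)>9 : print("stop");break
else:
  log=[]
  for i in range(18):
    s+=.001;r.move_linear(p0+s*e,speed=.03)
    f=F();log.append((round(s*1e3,1),round(float(f@e),1)))
    if -f@e>8: break
  print(log,get_time(),get_ee_pos(),get_wrist_torque())
```

```text
0.005 25.45 [ 0.4714 -0.1166  0.057 ] [-1.1432 -0.1605  4.9395] 15.9
0.03 26.1 [ 0.4741 -0.0913  0.057 ] [-1.4904  1.0945  7.6867] 15.6
0.06 26.85 [ 0.4772 -0.0615  0.057 ] [-1.911   1.4082  6.6268] 15.5
0.072 27.24 [ 0.4785 -0.0493  0.057 ] [-1.5675  1.0656  6.3568] 15.8
[(73.0, -0.2), (74.0, -1.9), (75.0, -2.1), (76.0, -1.9), (77.0, -1.4), (78.0, -2.5), (79.0, -2.7), (80.0, -2.4), (81.0, -1.8), (82.0, -6.0), (83.0, -12.4)] 29.9917 [ 0.4794 -0.041   0.0571] [-1.2993  0.545  -0.0479]
```

Contact is at a slide of ~81.5 mm, as measured. I'll ease the pressure, release, lift straight up and check.

Run:
```python
from station import *
from h import *
np.set_printoptions(precision=4,suppress=True)
p0=np.array([.4705,-.1215,.0565]);e=np.array([.1048,.9945,0])
r.move_linear(p0+.0822*e,speed=.03)
r.pause(.4);print(get_contact_force()@e)
claw.set_gripper(.35)
r.pause(.2);print(get_contact_force())
q=p0+.0822*e;q[2]=.13;r.move_linear(q,speed=.1)
q[2]=.25;r.move_linear(q,speed=.2)
r.move_linear([.40,-.12,.30],speed=.2)
print(get_time(),get_ee_pos(),get_contact_force())
a=grab_frame("scene")["color"];b=grab_frame("side")["color"]
cv2.imwrite("pics/sc11.png",cv2.resize(a[190:310,135:335,::-1],None,fx=4,fy=4,interpolation=cv2.INTER_CUBIC))
cv2.imwrite("pics/sd11.png",cv2.resize(b[200:350,215:405,::-1],None,fx=4,fy=4,interpolation=cv2.INTER_CUBIC))
```

```text
-7.843936791393887
[-0.1687  0.4522  0.874 ]
33.5333 [ 0.3999 -0.1196  0.2989] [0.5308 0.1096 0.1745]
```

View pics/sc11.png

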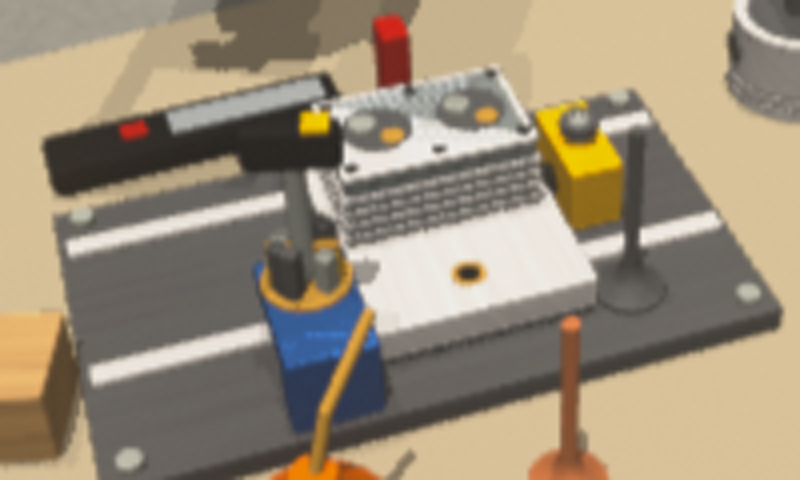

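View pics/sd11.png

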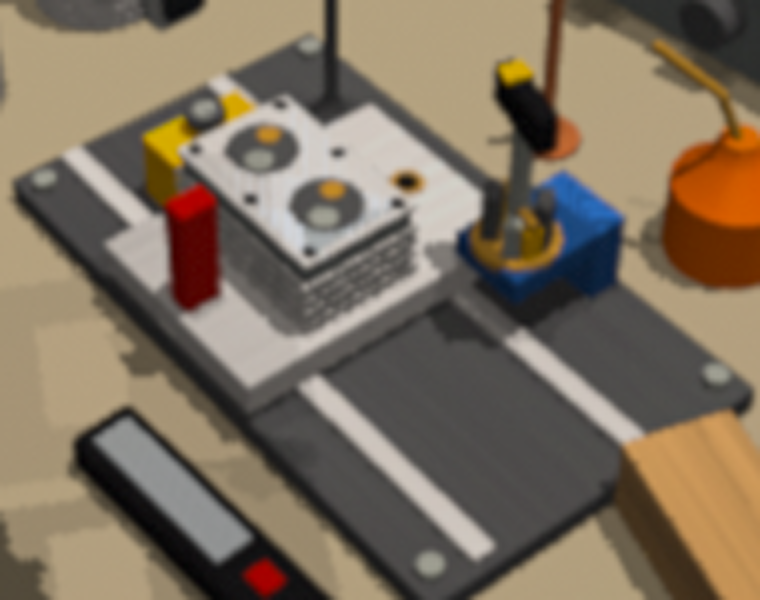

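Run:
```python
from station import *
from h import *
a=grab_frame("scene");b=grab_frame("side")
S=lambda x,y:(x/4+135-.375,y/4+190-.375); D=lambda x,y:(x/4+215-.375,y/4+200-.375)
e=np.array([.1048,.9945,0])
for f,n,o in((a,S(390,27),S(240,55)),(b,D(191,204),D(299,302))): print((plane(f,*n,.105)-plane(f,*o,.105))@e)
print("knob",tri(a,S(315,123),b,D(515,72)))
o=cv2.imread("pics/scene0.png").astype(int);d=np.abs(o-a["color"][:,:,::-1]).max(2)[250:300,283:305]; print("valve area diff px",(d>40).sum())
print(get_contact_force(),get_time())
r.job_done()
```

```text
0.07968453060189874
0.07926190381209719
knob (array([ 0.60550055, -0.12355086,  0.15705684]), np.float64(0.00163030240772696))
valve area diff px 7
[0.60223985 0.50441492 0.21816984] 33.7333
the job is handed in; nothing more can be done
```

The plunger is parked in its rest notch and the sled stands against the end stop. I handed the job in at 33.7 s; no verdict is reported, so the checks below are my own.

**What I did**
- **Missed first grasp:** the jaws shut on nothing above the knob. Three camera views showed the fingertips end about 16.5 mm behind the reported TCP, while `r.tip_extent` puts them 17 mm ahead. I corrected for this in the grasps that followed.
- **Plunger:** I lifted it until the pull stop showed at about 15 N, backed off 0.8 mm and turned it 1.29 rad counter-clockwise. I then lowered it until the notch took the load, and let go.
- **Sled:** I slid it by the post until contact, peaking at about 12 N. I eased that to about 8 N, released the post and moved clear.

**Last checks**
- **Knob:** its top is at z = 0.157 m in two views, so `knob_grip` is at about 0.147 m (limit 0.1455 m). It stands turned and free.
- **Sled travel:** these measurements disagree slightly. The cameras give a post travel of 79.3 to 79.7 mm, within their 2 mm calibration. The force rise puts contact at about 81.5 mm, as does the gap I measured beforehand. I trusted the force, but the pictures alone do not confirm the 1.5 mm tolerance.
- **Bystanders:** the dark valve next to the sled looks unmoved in the scene picture (7 pixels differ). I only checked the others by eye in the zoomed pictures, where they look unchanged; the pistons are barely in frame there.
- **Arm:** it touches nothing, and the force reading is at noise level.

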